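Set the tooth-angle gauge on the wear stud

ROBOT

A 6-joint arm with a two-finger parallel gripper is mounted at the origin on the work surface. World frame = base frame: x ahead of the robot, y to its left, z up, the work surface at z = 0. Lengths are in m, angles in rad, forces in N, time in s.
With the tool pointing down it reaches from about 0.275 to 1 m from the base axis. Payload 8.4 kg.
Tool frame: the origin (TCP) lies between the finger pads; the fingertips stand 14 mm ahead of it and the grasp point (between the pads) lies 5 mm behind it; z points along the fingers, y is the line along which they close (so a half turn about z gives the same grasp; the last joint's range is limited). The gripper opens to 85 mm and grips with 20 to 120 N. Pads are 22 mm wide; open, the fingers measure 114 mm over their backs; the gripper's body (76 mm by 85 mm) begins 54 mm behind the grasp point. The pads swing forward as they close: fully open they stand 13 mm farther back than shut.
Start: joints at [-1.119, 0.353, 1.633, -0, 1.155, -0.002], TCP at [0.274, -0.562, 0.245] pointing down, gripper open.
Joint ranges: [-2.63, 2.63], [-0.92, 2.1], [0.06, 2.66], [-1.3, 4.44], [0, 2.69], [-3.02, 3.02]. Speed limits (rad/s): [2.22, 2.22, 2.79, 3.14, 3.14, 3.14].

INTERFACE

Orientations are given as a unit quaternion [w, x, y, z].
In Python, from station import get_state, get_image, calibration, close_job gives the robot as it stands. The module is installed in compiled form; this text tells all that it offers.
- The arm moves only by the tool move_arm, never from a script. Its argument "targets" is a list of rows, each an object of numbers: "tx", "ty", "tz": the shift along the world's x, y, z each as a share of 0.8 m, from -1 to 1; "twist": the turn about the world's z as a share of pi rad, from -1 to 1; "jaw": the opening, from -1 (shut) to 1 (fully open). A call has 1 to 8 rows; each row shifts and turns the commanded pose from where the row before left it; what a row does not reach is not made up. A row lasts 1/8 s, in which the tool goes at most 62.5 mm and 10.7 degrees, less where a joint would pass 70% of its speed; a pose out of reach is approached as far as the arm can. A call with a number of a shift or a turn outside -1 to 1 is refused whole. A call with a gripper value outside its range is refused whole. The fingers move at their own pace and stop on an object; the grip force is fixed at half the most. Time passes only in rows, so rows that do not move let the fingers close. It gives the time, the measured TCP pose, the force, the opening and the grip force at its end, in the units of the state.
- get_state(): the state, without advancing time (a new reading comes with each control period).
- get_image(name): name is "scene" or "top" or "wrist"; returns the picture (480x640x3 uint8, red, green, blue); there is no depth.
- calibration(name): a dict with "camera_matrix" (3x3 intrinsics, pixels), "R" (3x3) and "t" (3): a world point X has camera coordinates R X + t. Camera axes: x right, y down, z forward; pixel columns grow to the right and rows downward; lengths in m; the calibration is good to about 2 mm. The wrist camera is an equidistant fisheye: a pixel r from the principal point sees the ray r / f radians off the axis. A picture is of the moment at which its call begins: read the wrist's pose just before it. calibration takes no time and is no camera call; for the wrist camera it gives the pose at the moment of the call.
- close_job(): hands the job in; it is judged then, once.
The state is a dict: "t": time; "joint_positions": joint angles; "qvel": joint speeds; "tau": joint torques, N m; "ee_pos": TCP position; "orientation": TCP orientation; "force": force on the tool from outside, world axes, zero at the start; "wrist_torque": the same for the moment, N m; "gripper_width": finger opening in m; "finger_force": force on a finger pad.
Only numpy, scipy, OpenCV 4.12 (cv2) and the standard library are available. Lean on these libraries where they do the work, as an engineer would, in place of code of your own. Each camera call takes 0.05 s, during which the arm holds its last target. There are 200 camera calls.

TASK

Press the loose wear stud fully home in the yellow block's recess and let go of it. Then take the angle gauge by its blue handle, gently set the middle of its foot on the stud's crown with the gauge upright, and rock it sideways there until its swinging black pointer has settled on the orange tab. Finish while holding it like that, the foot still resting on the stud and on nothing else, and leave the other things on the bench where they are.

Things in the scene. Friction and masses are not known exactly. Their poses are not given: they have to be found in the camera images.
- block: Yellow setting block fixed to the bench, 130 (x) x 110 (y) x 40 (z) mm, with one round recess in the middle of its top: 38 mm diameter, 25 mm deep, 2 mm chamfer at the mouth. Origin: centre of its underside.
- block_hole0 (a point): Centre of the recess mouth, level with the block's top face (40 mm above the bench); z up.
- stud: Loose cast wear stud, 0.45 kg, standing on its shank. Origin: centre of the underside; z up: bare steel round shank 36 mm diameter, 0 to 24 mm; dark red round collar 48 mm diameter, 24 to 40 mm (grip here); dark red lumpy crown, 40 to 56 mm (roughly a dome of 30 mm radius, lumps up to 2 mm). Fully home, the collar's underside lies on the block's top and the crown's top is 72 mm above the bench.
- stud_collar (a point): Point on the stud's axis in the plane of the collar's underside (24 mm above the stud's origin).
- stud_crown (a point): Top of the stud's crown, on its axis (56 mm above the stud's origin).
- gauge: Loose pendulum angle gauge, 0.4 kg, standing on its flat foot. Origin: centre of the foot's underside; z up through the handle, x normal to the dial (same dial on both faces). Steel foot 44 (x) x 76 (y) x 8 mm; round white dial 120 mm diameter, 10 mm thick, centre 72 mm up; blue handle block 24 (x) x 40 (y) mm, 128 to 172 mm up, to be gripped from above. Rock the gauge about its x axis.
- pointer (a joint): Angle (rad) of the black pendulum pointer, which pivots freely at the dial's centre and hangs plumb (swings about a second when disturbed). 0: toward the foot; positive: tip toward the gauge's +y. It reads +a when the handle leans by a toward the gauge's +y. Its weight is inside the dial and cannot be touched.
- mark (a joint): Angle (rad) of the orange tab on the dial, same zero and direction as the pointer; stiff, stays put during the job; drawn between 0.2 and 0.44 each time. The tab is 8 mm wide and 14 mm long.
- pointer_tip (a point): Tip of the pointer, 50 mm from the dial's centre.
- mark_tab (a point): Middle of the orange tab, 50 mm from the dial's centre.
- tooth_a: Dark red bucket tooth casting, a wedge 140 x 75 x 36 mm, lying on the bench. Origin: centre of its underside. A bystander: leave it where it is.
- tooth_b: Smaller dark red bucket tooth casting, 110 x 60 x 29 mm, lying on the bench. Origin: centre of its underside. A bystander: leave it where it is.
- adapter: Pale grey adapter casting, about 160 x 80 x 50 mm, with a narrower nose toward its +x, lying on the bench. Origin: centre of its underside. A bystander: leave it where it is.
- lock_pin: Steel lock pin, 95 x 28 x 22 mm with a black rubber head, lying on the bench. Origin: centre of its underside. A bystander: leave it where it is.
- spanner: Steel spanner 170 mm long, lying on the bench. A bystander: leave it where it is.
Things that resemble listed ones, but are neither listed nor needed, are in the scene too. What is shaped like the stud but green, purple or white is not meant.

How it is judged:
On the way, in this order (a step that is already met when the one before it is completed fails the run):
1. The stud is fully home in the recess, collar flat on the block, and let go (z of stud_collar in the frame of block_hole0 below 0.002 m and horizontal distance between stud_collar and block_hole0 below 0.004 m and angle between stud's own z axis and vertical below 0.06 rad and contact force between the fingers and stud below 0.1 N), for 0.2 s.
2. The gauge is picked up in the fingers, clear of the bench (height (world z) of gauge above 0.02 m and contact force between the fingers and gauge above 2 N), for 0.2 s.
3. The held gauge's foot rests on the stud's crown with the gauge upright (pointer within 0.1 rad of zero) (contact force between gauge and stud above 0.5 N and contact force between the fingers and gauge above 2 N and distance between gauge and stud_crown below 0.025 m and value of joint pointer between -0.1 and 0.1 rad), for 0.1 s.
4. Rocked on the stud until the pointer has settled on the orange tab (contact force between gauge and stud above 0.5 N and contact force between the fingers and gauge above 2 N and distance between gauge and stud_crown below 0.025 m and distance between pointer_tip and mark_tab below 0.004 m and velocity of joint pointer between -0.3 and 0.3 rad/s), for 0.3 s.
At the end, for the whole second after the job is handed in: Stud home (collar within 2 mm of the block face, 4 mm of centre, upright); gripper holds the gauge, its foot on the stud (over 0.5 N, foot centre within 25 mm of the crown top), not on the block; dial within 0.18 rad of vertical; pointer still, tip within 4 mm of the tab's middle (all of step 1 and all of step 4 and angle between gauge's own x axis and vertical between 1.39 and 1.75 rad and linear speed of gauge below 0.05 m/s and contact force between gauge and block below 0.2 N); the arm keeps its last pose, push and grip.
It fails at once if A bystander (tooth, adapter, lock pin or spanner) is shoved more than 30 mm (distance of any of tooth_a, tooth_b, adapter, lock_pin, spanner from where it was at the start of the episode above 0.03 m).
It fails at once if The gauge is knocked over or dropped flat (angle between gauge's own z axis and vertical above 1.1 rad).
It fails at once if The gauge is rammed onto the stud (over 60 N) (contact force between gauge and stud above 60 N).
It also fails if it takes over 61 s, if anything falls off the work surface, if the arm or the gripper's body presses on something with over 40 N, if the wrist force passes 120 N, or if a joint passes its speed limit or range.

## Working session

There is one attempt and no reset: what is moved stays moved. The work goes in short steps, Python scripts to look and compute and a tool call to move; the robot and the scene stay as the last step left them, time stands still between calls to the robot, and variables do not carry over. Pictures are saved under pics/ and viewed, at most 10 in all, crops included, and the job is handed in when it is done.

Besides the shell and the picture viewer there is one more tool, called after "Call:" as name(argument=value, ...) on one line, values as JSON. move_arm: Moves the arm, as the interface text tells. Its arguments: {"type":"object","properties":{"targets":{"type":"array"}},"required":["targets"]}

```bash
mkdir -p pics; cat > h.py <<'E'
import numpy as np, cv2
from station import get_state, get_image, calibration, close_job
def cal(n):
    c=calibration(n); return np.array(c["camera_matrix"]),np.array(c["R"]),np.array(c["t"])
def ray(c,px,fish=False):
    K,R,t=c; x=(px[0]-K[0,2])/K[0,0]; y=(px[1]-K[1,2])/K[1,1]
    d=np.array([x,y,1.])
    if fish:
        r=np.hypot(x,y); d=np.array([0,0,1.]) if r<1e-9 else np.array([np.sin(r)*x/r,np.sin(r)*y/r,np.cos(r)])
    d=R.T@d; return -R.T@t,d/np.linalg.norm(d)
def onz(c,px,z,fish=False):
    o,d=ray(c,px,fish); return o+d*(z-o[2])/d[2]
def proj(c,X):
    K,R,t=c; p=R@np.asarray(X)+t; p=K@(p/p[2]); return p[:2]
def tri(r1,r2):
    (o1,d1),(o2,d2)=r1,r2
    A=np.c_[d1,-d2]; s=np.linalg.lstsq(A,o2-o1,rcond=None)[0]
    a,b=o1+s[0]*d1,o2+s[1]*d2; return (a+b)/2,np.linalg.norm(a-b)
def save(n,im): cv2.imwrite('pics/'+n+'.png',im[:,:,::-1])
E
python3 - <<'E'
from h import *
for n in ("scene","top"):
    im=get_image(n); save(n+'0',im); np.save(n+'0.npy',im)
    K,R,t=cal(n); print(n,K.round(1).tolist(),(-R.T@t).round(3),R.round(3).tolist())
print(get_state())
E
```

```text
scene [[578.5, 0.0, 320.8], [0.0, 578.5, 240.6], [0.0, 0.0, 1.0]] [ 1.102 -0.364  0.983] [[0.58, 0.815, 0.006], [0.661, -0.465, -0.589], [-0.477, 0.346, -0.808]]
top [[585.7, 0.0, 319.7], [0.0, 585.7, 239.2], [0.0, 0.0, 1.0]] [0.336 0.015 1.301] [[-0.029, -0.999, -0.018], [-0.982, 0.032, -0.188], [0.188, 0.013, -0.982]]
{'t': 0.1, 'joint_positions': array([-1.11939520e+00,  3.53568498e-01,  1.63404693e+00, -5.01895619e-06,
        1.15523598e+00, -2.40203837e-03]), 'qvel': array([-0.00292819, -0.00266054, -0.00190972, -0.00060813, -0.00045074,
       -0.00194851]), 'tau': array([-8.87566807e-05, -6.06358695e+01, -3.42818999e+01,  8.63096807e-05,
        3.94784234e-03, -1.98138099e-05]), 'ee_pos': array([ 0.2738088 , -0.56137029,  0.24464874]), 'orientation': array([-6.13070537e-04,  9.74367669e-01,  2.24960552e-01, -1.42348235e-04]), 'force': array([0.05651257, 0.5468899 , 0.12926685]), 'wrist_torque': array([-0.006167  , -0.02176664, -0.02908434]), 'finger_force': 0.0, 'gripper_width': 0.08524717304680049}
```

View pics/scene0.png

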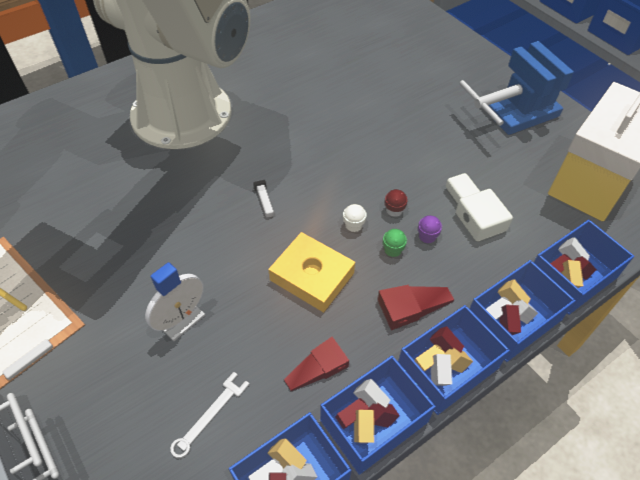

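View pics/top0.png

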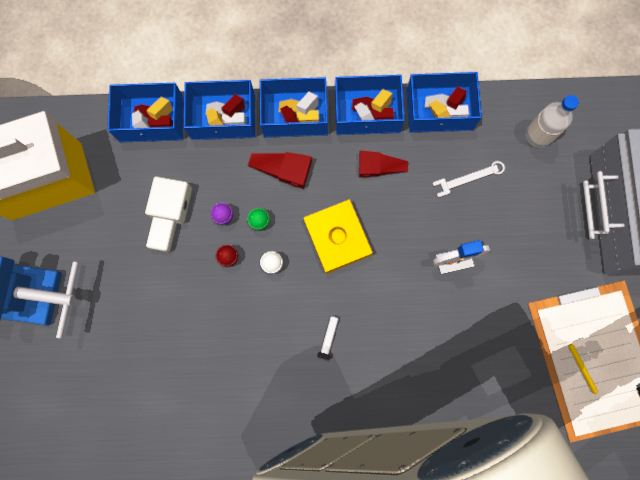

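The scene view shows studs at dark red (396,202), white (354,217), green (395,241) and purple (430,228). In the top view they are at (227,256), (271,262), (258,219) and (222,214). The dark red one with the bare shank fits the description. The block recess is at scene (313,265) / top (338,236). The gauge is at scene (175,305), with its handle at top (471,248).

```bash
python3 - <<'E'
from h import *
S,T=np.load('scene0.npy'),np.load('top0.npy'); cs,ct=cal('scene'),cal('top')
def blob(im,cond,near,rad):
    h=cv2.cvtColor(im,cv2.COLOR_RGB2HSV).astype(int); m=cond(h[...,0],h[...,1],h[...,2]).astype(np.uint8)
    mm=np.zeros_like(m); cv2.circle(mm,near,rad,1,-1); m&=mm
    n,l,st,c=cv2.connectedComponentsWithStats(m); i=1+st[1:,4].argmax()
    cn=max(cv2.findContours((l==i).astype(np.uint8),cv2.RETR_EXTERNAL,cv2.CHAIN_APPROX_NONE)[0],key=cv2.contourArea)
    return c[i],st[i],cv2.minAreaRect(cn),cn
red=lambda h,s,v:((h<8)|(h>172))&(s>120)
yel=lambda h,s,v:(abs(h-25)<6)&(s>150)
blu=lambda h,s,v:(abs(h-112)<14)&(s>140)
a=blob(S,red,(396,202),22);b=blob(T,red,(227,256),20)
print('stud',a[0],a[1],b[0],b[1]); print(tri(ray(cs,a[0]),ray(ct,b[0])),[onz(ct,b[0],z).round(4) for z in(.036,.04)],[onz(cs,a[0],z).round(4) for z in(.036,.04)])
for im,c,nr in((S,cs,(313,270)),(T,ct,(338,236))):
    a=blob(im,yel,nr,60); print('block',a[1],a[2])
    q=cv2.approxPolyDP(a[3],0.02*cv2.arcLength(a[3],True),True)[:,0]; print([(p.tolist(),onz(c,p,.04).round(4).tolist()) for p in q])
a=blob(S,blu,(167,277),25);b=blob(T,blu,(472,248),25)
print('handle',a[0],a[1],a[2],b[0],b[1],b[2],tri(ray(cs,a[0]),ray(ct,b[0])))
print('foot S',onz(cs,(183,327),.008))
z=lambda im,x,y,w,h:cv2.resize(im[y:y+h,x:x+w],(400,400*h//w),interpolation=cv2.INTER_CUBIC)
row1=np.hstack([z(S,345,170,100,75),z(S,135,255,80,100)[:300]]) ; 
row2=np.hstack([z(T,195,225,100,75),z(T,420,220,80,60)])
save('crop1',np.vstack([row1,row2]))
E
```

```text
stud [396.91794872 196.58461538] [387 190  20  16 195] [226.51948052 255.41818182] [216 245  22  22 385]
(array([0.54717546, 0.23555494, 0.04583865]), np.float64(0.0006045907050418208)) [array([0.5487, 0.237 , 0.036 ]), array([0.548 , 0.2363, 0.04  ])] [array([0.5415, 0.2422, 0.036 ]), array([0.5438, 0.2396, 0.04  ])]
block [320 261   1   1   1] ((320.0, 261.0), (0.0, 0.0), 0.0)
[([320, 261], [0.5846, 0.009, 0.04])]
block [ 304  200   69   74 3077] ((337.7359619140625, 235.88853454589844), (60.74147033691406, 51.41889572143555), 67.89054870605469)
[([349, 200], [0.6638, -0.0359, 0.04]), ([304, 217], [0.6285, 0.0648, 0.04]), ([326, 273], [0.5025, 0.0201, 0.04]), ([372, 253], [0.5432, -0.0814, 0.04])]
handle [162.89473684 273.12982456] [151 263  25  21 285] ((163.05999755859375, 273.08001708984375), (12.20000171661377, 24.000003814697266), 53.13010025024414) [470.33012821 248.54487179] [458 240  25  18 312] ((470.2882080078125, 248.5470428466797), (13.55815601348877, 24.187747955322266), 77.47119140625) (array([ 0.5239015 , -0.26727221,  0.16639865]), np.float64(0.006632038402395845))
foot S [ 0.54069333 -0.27515348  0.008     ]
```

View pics/crop1.png

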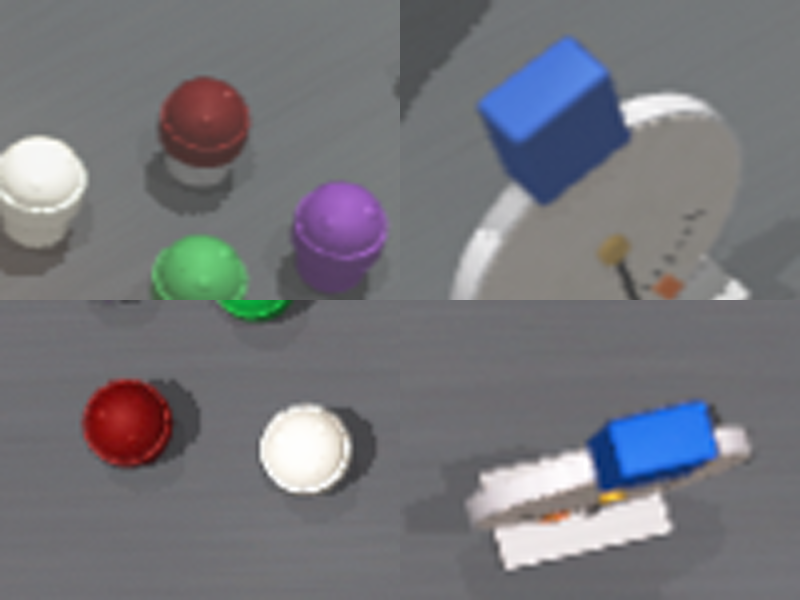

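The crop confirms the stud: dark red crown and collar with a bare steel shank at scene (396,202) / top (227,256). The orange tab sits at scene (189,312), on the world +y side of the pointer, so the handle must lean toward +y. I'm moving over the block and then the stud.

Call:
move_arm(targets=[{"tx": 0.026, "ty": 0.07}, {"tx": 0.026, "ty": 0.07}, {"tx": 0.026, "ty": 0.07}, {"tx": 0.026, "ty": 0.07}, {"tx": 0.026, "ty": 0.07}, {"tx": 0.026, "ty": 0.07}, {"tx": 0.026, "ty": 0.07}, {"tx": 0.026, "ty": 0.07}])

```text
invalid input at $.targets[0]: expected keys tx, ty, tz, twist, jaw
```

Call:
move_arm(targets=[{"tx": 0.026, "ty": 0.07}, {"tx": 0.026, "ty": 0.07}, {"tx": 0.026, "ty": 0.07}, {"tx": 0.026, "ty": 0.07}, {"tx": 0.026, "ty": 0.07}, {"tx": 0.026, "ty": 0.07}, {"tx": 0, "ty": 0}])

```text
invalid input at $.targets[0]: expected keys tx, ty, tz, twist, jaw
```

```bash
cat >> h.py <<'E'
def mask(im,cond):
    h=cv2.cvtColor(im,cv2.COLOR_RGB2HSV).astype(int); return cond(h[...,0],h[...,1],h[...,2]).astype(np.uint8)
def big(m):
    n,l,st,c=cv2.connectedComponentsWithStats(m); return [(c[i].round(1).tolist(),st[i].tolist()) for i in 1+np.argsort(-st[1:,4])[:4]]
red=lambda h,s,v:((h<8)|(h>172))&(s>120)
yel=lambda h,s,v:(abs(h-25)<6)&(s>130)
blu=lambda h,s,v:(abs(h-112)<14)&(s>140)
E
python3 - <<'E'
from h import *
c=cal('wrist'); s=get_state(); im=get_image('wrist'); save('w1',im); np.save('w1.npy',im); np.savez('w1c.npz',*c)
T=get_image('top'); np.save('top1.npy',T)
print(s['ee_pos'],s['orientation'].round(4),s['joint_positions'].round(3),s['t'],s['gripper_width'])
print(c[0].tolist(),(-c[1].T@c[2]).round(4),c[1].round(3).tolist())
print(big(mask(im,red))); print(big(mask(im,yel)))
E
```

```text
[ 0.2738088  -0.56137029  0.24464874] [-6.000e-04  9.744e-01  2.250e-01 -1.000e-04] [-1.119  0.354  1.634 -0.     1.155 -0.002] 0.1 0.08524717304680049
[[371.64829954431775, 0.0, 318.7820618444234], [0.0, 371.64829954431775, 236.91608067756707], [0.0, 0.0, 1.0]] [ 0.3422 -0.5285  0.3736] [[0.438, -0.899, -0.001], [-0.857, -0.418, 0.301], [-0.271, -0.131, -0.954]]
[([423.5, 341.0], [423, 341, 2, 1, 2]), ([12.5, 405.5], [12, 405, 2, 2, 2]), ([19.5, 441.5], [19, 441, 2, 2, 2]), ([2.5, 425.0], [2, 425, 2, 1, 2])]
[([287.7, 175.3], [281, 120, 15, 112, 1220]), ([202.0, 327.0], [202, 327, 1, 1, 1]), ([435.0, 330.0], [435, 330, 1, 1, 1]), ([425.0, 337.0], [425, 337, 1, 1, 1])]
```

View pics/w1.png

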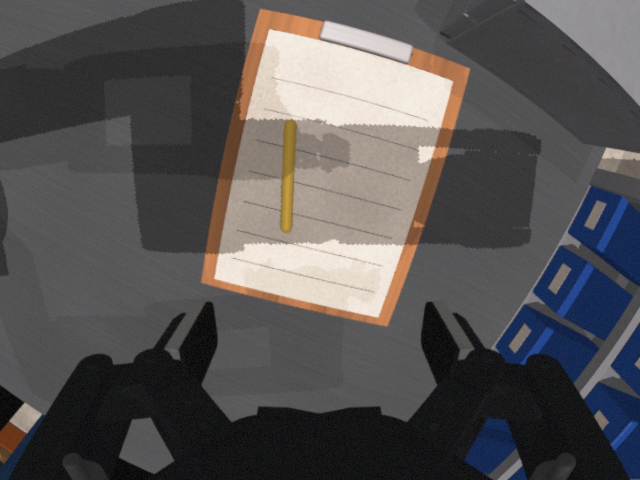

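The picture is still from the start pose: rows need all five keys, so nothing moved. It shows the clipboard, with the fingers at (215,345) and (425,345).

Call:
move_arm(targets=[{"tx": 0.026, "ty": 0.07, "tz": 0, "twist": 0, "jaw": 1}, {"tx": 0.026, "ty": 0.07, "tz": 0, "twist": 0, "jaw": 1}, {"tx": 0.026, "ty": 0.07, "tz": 0, "twist": 0, "jaw": 1}, {"tx": 0.026, "ty": 0.07, "tz": 0, "twist": 0, "jaw": 1}, {"tx": 0.026, "ty": 0.07, "tz": 0, "twist": 0, "jaw": 1}, {"tx": 0.026, "ty": 0.07, "tz": 0, "twist": 0, "jaw": 1}, {"tx": 0.026, "ty": 0.07, "tz": 0, "twist": 0, "jaw": 1}, {"tx": 0.026, "ty": 0.07, "tz": 0, "twist": 0, "jaw": 1}])

```text
t: 1.2
ee_pos: [0.4408, -0.1119, 0.2455]
orientation: [0.0, 0.974, 0.225, 0.0]
force: [0.9, -0.4, -0.5]
gripper_width: 0.0854
finger_force: 0.0
```

```bash
python3 - <<'E'
from h import *
c=cal('wrist'); s=get_state(); im=get_image('wrist'); save('w2',im); np.save('w2.npy',im); np.savez('w2c.npz',*c)
print(s['ee_pos'],s['joint_positions'].round(3),s['t'])
print((-c[1].T@c[2]).round(4))
print(big(mask(im,red))); print(big(mask(im,yel)))
E
```

```text
[ 0.44078941 -0.11191803  0.24547397] [-0.252  0.083  1.982 -0.     1.076  0.865] 1.2
[ 0.5091 -0.0789  0.3745]
[([68.9, 4.3], [52, 0, 35, 12, 294]), ([9.0, 467.0], [9, 467, 1, 1, 1])]
[([284.6, 46.1], [218, 0, 132, 98, 10891]), ([506.6, 432.9], [502, 425, 10, 15, 77]), ([517.7, 205.0], [517, 204, 2, 3, 3]), ([246.5, 89.0], [246, 89, 2, 1, 2])]
```

View pics/w2.png

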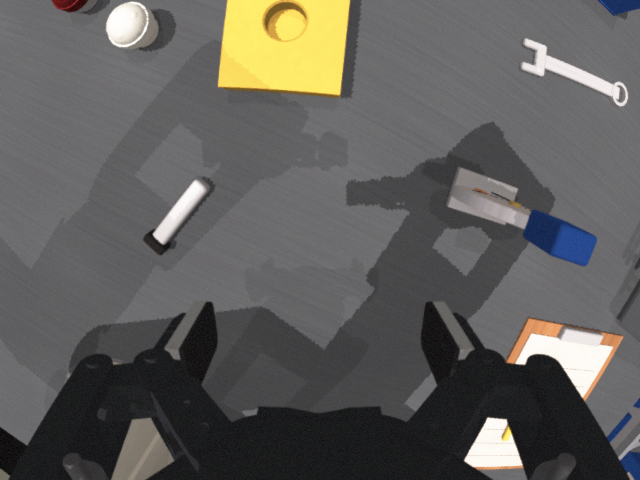

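The wrist view shows the recess at about (286,21), the stud at the top-left edge (70,4), and the gauge foot at (482,195) with its handle at (560,238). I'm moving on toward the stud.

Call:
move_arm(targets=[{"tx": 0.015, "ty": 0.068, "tz": 0, "twist": 0, "jaw": 1}, {"tx": 0.015, "ty": 0.068, "tz": 0, "twist": 0, "jaw": 1}, {"tx": 0.015, "ty": 0.068, "tz": 0, "twist": 0, "jaw": 1}, {"tx": 0.015, "ty": 0.068, "tz": 0, "twist": 0, "jaw": 1}, {"tx": 0.015, "ty": 0.068, "tz": 0, "twist": 0, "jaw": 0.6}, {"tx": 0, "ty": 0, "tz": 0, "twist": 0, "jaw": 0.6}])

```text
t: 2.0
ee_pos: [0.5009, 0.1615, 0.2451]
orientation: [-0.0, 0.974, 0.227, 0.0]
force: [-0.7, 0.4, -0.5]
gripper_width: 0.0683
finger_force: 0.0
```

```bash
python3 - <<'E'
from h import *
c=cal('wrist'); s=get_state(); im=get_image('wrist'); save('w3',im); np.save('w3.npy',im)
print(s['ee_pos'],s['joint_positions'].round(3),s['t'],s['gripper_width'])
T=get_image('top'); np.save('top1.npy',T)
for n,i in (('red',red),('yel',yel)):
    for b in big(mask(im,i))[:2]:
        print(n,b,onz(c,b[0],.038,True).round(4))
# block corners and hole in wrist w2 and w3
for nm,cc in (('w2',tuple(np.load('w2c.npz').values())),('w3',c)):
    I=np.load(nm+'.npy'); m=mask(I,yel); n,l,st,_=cv2.connectedComponentsWithStats(m); k=1+st[1:,4].argmax()
    cs,h=cv2.findContours((l==k).astype(np.uint8),cv2.RETR_CCOMP,cv2.CHAIN_APPROX_NONE)
    print(nm,[(cv2.contourArea(q),cv2.boundingRect(q)) for q in cs if cv2.contourArea(q)>30])
K=c; g=np.hstack([np.load('w2.npy')[0:60,240:340],im[:60,:100]])
# hole: circle in top view, darker ring
g=cv2.resize(T[195:280,295:380],None,fx=6,fy=6,interpolation=cv2.INTER_CUBIC)
w=cv2.resize(np.load('w2.npy')[0:64,254:318],None,fx=4,fy=4,interpolation=cv2.INTER_CUBIC)
w=np.vstack([w,np.zeros((510-256,256,3),np.uint8)]); save('hole',np.hstack([g,w]))
E
```

```text
[0.50090892 0.16147655 0.24514111] [3.090e-01 1.990e-01 1.844e+00 1.000e-03 1.098e+00 1.421e+00] 2.0 0.06829799784247913
red ([488.6, 30.1], [431, 0, 109, 75, 4831]) [0.7306 0.0942 0.038 ]
red ([608.9, 121.7], [577, 85, 62, 79, 2651]) [ 0.7376 -0.0825  0.038 ]
yel ([499.0, 157.4], [447, 138, 114, 58, 1326]) [0.6247 0.0263 0.038 ]
yel ([497.2, 255.7], [474, 232, 49, 41, 1324]) [ 0.5381 -0.0287  0.038 ]
w2 [(11000.5, (218, 0, 132, 98)), (192.0, (262, 8, 17, 27))]
w3 [(1206.5, (447, 138, 114, 58)), (41.0, (455, 174, 7, 13)), (60.5, (453, 149, 14, 11))]
```

View pics/hole.png

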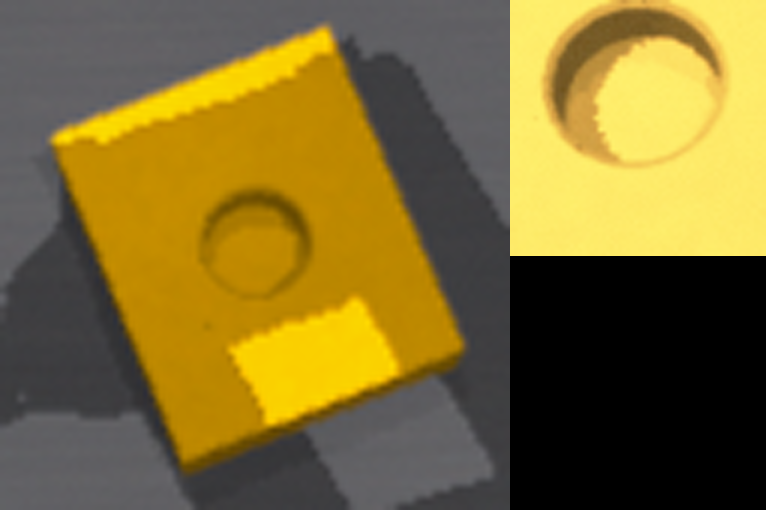

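View pics/w3.png

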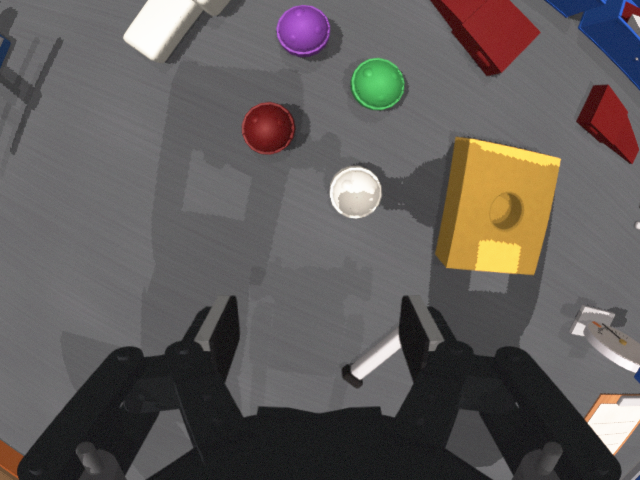

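The top crop shows the recess centred at (337.2,235.0). In w2 it is at (285,20.6) and in w3 near (507,210). The w3 view shows the stud at (269,128), white at (355,192), green at (378,83) and purple at (303,30).

```bash
python3 - <<'E'
from h import *
c=cal('wrist'); im=np.load('w3.npy'); ct=cal('top'); c2=tuple(np.load('w2c.npz').values())
def outl(cen,r0):
    m=mask(im,red); mm=np.zeros_like(m); cv2.circle(mm,cen,r0,1,-1); m&=mm
    cn=max(cv2.findContours(m,cv2.RETR_EXTERNAL,2)[0],key=cv2.contourArea); return cv2.fitEllipse(cn)
e=outl((269,128),34); print(e)
rw=ray(c,e[0],True)
T=np.load('top1.npy');b=[x for x in big(mask(T,red)) if np.hypot(x[0][0]-227,x[0][1]-256)<15]; print(b)
for z in(.034,.038,.042): print(z,onz(c,e[0],z,True).round(4), [onz(ct,x[0],z).round(4) for x in b])
if b: print(tri(rw,ray(ct,b[0][0])))
# radius check: width of ring at z=.04
for d in(-1,1): print(onz(c,(e[0][0]+d*e[1][0]/2,e[0][1]),.04,True).round(4))
print('hole',onz(ct,(337.2,235.),.04),onz(c2,(285,20.6),.04,True),onz(c,(507,210),.04,True))
print('handle',onz(c2,(560,238),.15,True))
E
```

```text
((267.9394226074219, 127.81443786621094), (50.80797576904297, 51.99964904785156), 67.26055145263672)
[]
0.034 [0.5447 0.2313 0.034 ] []
0.038 [0.545  0.2308 0.038 ] []
0.042 [0.5452 0.2303 0.042 ] []
[0.5356 0.2517 0.04  ]
[0.5547 0.21   0.04  ]
hole [ 0.58559611 -0.0070518   0.04      ] [ 0.58196382 -0.01025925  0.04      ] [ 0.58250522 -0.01293277  0.04      ]
handle [ 0.52309373 -0.27115972  0.15      ]
```

Call:
move_arm(targets=[{"tx": 0.019, "ty": 0.03, "tz": -0.046, "twist": 0, "jaw": 0.6}, {"tx": 0.019, "ty": 0.03, "tz": -0.046, "twist": 0, "jaw": 0.6}, {"tx": 0.019, "ty": 0.03, "tz": -0.046, "twist": 0, "jaw": 0.6}, {"tx": 0, "ty": 0, "tz": 0, "twist": 0, "jaw": 0.6}])

```text
t: 2.6
ee_pos: [0.5449, 0.2291, 0.132]
orientation: [0.0, 0.974, 0.225, -0.003]
force: [-0.4, 0.1, -0.3]
gripper_width: 0.0685
finger_force: 0.0
```

```bash
python3 - <<'E'
from h import *
c=cal('wrist'); s=get_state(); im=get_image('wrist'); np.save('w4.npy',im); np.savez('w4c.npz',*c); save('w4',im)
T=get_image('top'); np.save('top2.npy',T); S=get_image('scene'); np.save('scene2.npy',S)
print(s['ee_pos'],s['orientation'].round(4),s['t'],s['gripper_width'])
m=mask(im,red)
for q in cv2.findContours(m,cv2.RETR_EXTERNAL,2)[0]:
    if cv2.contourArea(q)>400: e=cv2.fitEllipse(q); print(e,cv2.boundingRect(q),onz(c,e[0],.04,True).round(4))
def pw(X):
    p=c[1]@np.asarray(X)+c[2]; r=np.hypot(*p[:2]); th=np.arctan2(r,p[2]); return c[0][:2,2]+c[0][0,0]*th*p[:2]/r
for z in (0,-.014): print('tcp px',pw(s['ee_pos']+[0,0,z]))
for X in((.548,.2365,.056),(.545,.231,.056)): print(pw(X))
E
```

```text
[0.54488605 0.22908515 0.13198729] [ 5.000e-04  9.744e-01  2.247e-01 -2.500e-03] 2.6 0.0684783040340011
((311.2251892089844, 237.4241180419922), (73.45914459228516, 74.93659210205078), 8.143288612365723) (274, 199, 75, 77) [0.5478 0.2354 0.04  ]
((578.2969360351562, 75.77519226074219), (81.31453704833984, 210.6073760986328), 144.68333435058594) (492, 0, 148, 158) [0.7336 0.1214 0.04  ]
tcp px [318.0303578  320.96842971]
tcp px [318.09547547 304.52592573]
[309.18757682 244.78235036]
[315.44744673 253.00741109]
```

View pics/w4.png

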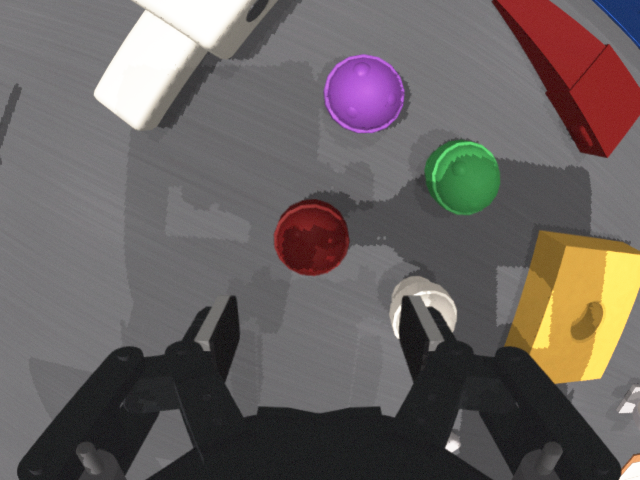

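The closer view shows the stud centred at (311,237), giving (0.548,0.2355). That agrees with the top view, and no neighbour stands under the fingers. I'm descending, leaving the fingertips just above the collar's underside.

Call:
move_arm(targets=[{"tx": 0.004, "ty": 0.0085, "tz": -0.03, "twist": 0, "jaw": 0.6}, {"tx": 0, "ty": 0, "tz": -0.03, "twist": 0, "jaw": 0.6}, {"tx": 0, "ty": 0, "tz": -0.03, "twist": 0, "jaw": 0.6}, {"tx": 0, "ty": 0, "tz": 0, "twist": 0, "jaw": 0.6}])

```text
t: 3.25
ee_pos: [0.5486, 0.2358, 0.0631]
orientation: [0.0, 0.974, 0.224, -0.001]
force: [0.0, -0.2, 0.9]
gripper_width: 0.0681
finger_force: 0.0
```

Call:
move_arm(targets=[{"tx": -0.001, "ty": 0, "tz": -0.029, "twist": 0, "jaw": 0.6}, {"tx": 0, "ty": 0, "tz": 0, "twist": 0, "jaw": 0.6}, {"tx": 0, "ty": 0, "tz": 0, "twist": 0, "jaw": -1}, {"tx": 0, "ty": 0, "tz": 0, "twist": 0, "jaw": -1}, {"tx": 0, "ty": 0, "tz": 0, "twist": 0, "jaw": -1}])

```text
t: 3.88
ee_pos: [0.5494, 0.2371, 0.0418]
orientation: [-0.0, 0.974, 0.225, 0.001]
force: [-1.0, -2.0, 8.5]
gripper_width: 0.0451
finger_force: 59.9
```

Width 45 mm is less than the 48 mm collar, so the pads are biting on the crown. I'll reopen, go lower and grip again.

Call:
move_arm(targets=[{"tx": 0, "ty": 0, "tz": 0, "twist": 0, "jaw": 0.6}, {"tx": 0, "ty": 0, "tz": 0, "twist": 0, "jaw": 0.6}, {"tx": -0.001, "ty": -0.001, "tz": -0.009, "twist": 0, "jaw": 0.6}, {"tx": 0, "ty": 0, "tz": 0, "twist": 0, "jaw": 0.6}, {"tx": 0, "ty": 0, "tz": 0, "twist": 0, "jaw": -1}, {"tx": 0, "ty": 0, "tz": 0, "twist": 0, "jaw": -1}, {"tx": 0, "ty": 0, "tz": 0, "twist": 0, "jaw": -1}])

```text
t: 4.75
ee_pos: [0.5476, 0.2362, 0.0327]
orientation: [0.0, 0.974, 0.225, -0.0]
force: [-1.9, -2.5, 4.4]
gripper_width: 0.0462
finger_force: 61.2
```

```bash
python3 - <<'E'
from h import *
c=cal('wrist'); s=get_state(); im=get_image('wrist'); np.save('w5.npy',im); save('w5',im[150:430,120:520])
print(s['ee_pos'],s['force'],s['gripper_width'],s['finger_force'])
for q in cv2.findContours(mask(im,red),cv2.RETR_EXTERNAL,2)[0]:
    if cv2.contourArea(q)>400: print(cv2.fitEllipse(q),cv2.boundingRect(q))
E
```

```text
[0.54757232 0.23615703 0.03272627] [-1.88913849 -2.49057457  4.38543728] 0.04615617899124196 61.19645833969116
((319.0118408203125, 326.276611328125), (119.55179595947266, 122.1996078491211), 2.7392923831939697) (259, 265, 121, 123)
((637.809814453125, 43.04648208618164), (36.255672454833984, 214.49603271484375), 154.63577270507812) (595, 0, 45, 93)
```

View pics/w5.png

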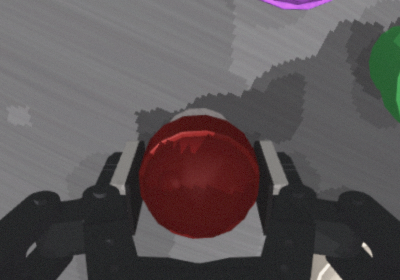

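The stud sits centrally between the pads at crop (199,176), with a reading of about 46 mm for the 48 mm collar. I'm lifting it and moving to a spot where the wrist camera sees the recess.

Call:
move_arm(targets=[{"tx": 0, "ty": 0, "tz": 0.05, "twist": 0, "jaw": -1}, {"tx": 0, "ty": 0, "tz": 0.06, "twist": 0, "jaw": -1}, {"tx": -0.008, "ty": -0.069, "tz": 0.035, "twist": 0, "jaw": -1}, {"tx": -0.008, "ty": -0.069, "tz": 0, "twist": 0, "jaw": -1}, {"tx": -0.008, "ty": -0.069, "tz": 0, "twist": 0, "jaw": -1}, {"tx": -0.008, "ty": -0.069, "tz": 0, "twist": 0, "jaw": -1}, {"tx": -0.008, "ty": -0.069, "tz": 0, "twist": 0, "jaw": -1}, {"tx": 0, "ty": 0, "tz": 0, "twist": 0, "jaw": -1}])

```text
t: 5.8
ee_pos: [0.5145, -0.0429, 0.1479]
orientation: [0.0, 0.975, 0.223, -0.001]
force: [-0.6, 0.2, -4.6]
gripper_width: 0.0462
finger_force: 64.0
```

```bash
python3 - <<'E'
from h import *
c=cal('wrist'); s=get_state(); im=get_image('wrist'); np.save('w6.npy',im); np.savez('w6c.npz',*c)
print(s['ee_pos'],s['orientation'].round(3),s['force'],s['gripper_width'],s['finger_force'],s['t'])
m=mask(im,yel)
for q in cv2.findContours(m,cv2.RETR_EXTERNAL,2)[0]:
    if cv2.contourArea(q)>3000:
        p=cv2.approxPolyDP(q,0.02*cv2.arcLength(q,True),True)[:,0]; print([(x.tolist(),onz(c,x,.04,True).round(4)[:2].tolist()) for x in p])
for q in cv2.findContours(mask(im,red),cv2.RETR_EXTERNAL,2)[0]:
    if cv2.contourArea(q)>4000: e=cv2.fitEllipse(q); print('stud',e,onz(c,e[0],s['ee_pos'][2]+.012,True).round(4))
# rectify the block-top plane to 0.25 mm/px around the expected recess
x,y=np.meshgrid(np.arange(-.04,.04,.00025)+.5855,np.arange(-.04,.04,.00025)-.0075,indexing='ij')
P=np.stack([x,y,np.full_like(x,.04)],-1)@c[1].T+c[2]; r=np.hypot(P[...,0],P[...,1]); th=np.arctan2(r,P[...,2]); f=c[0][0,0]
R=cv2.remap(im,(c[0][0,2]+f*th*P[...,0]/r).astype(np.float32),(c[0][1,2]+f*th*P[...,1]/r).astype(np.float32),cv2.INTER_LINEAR)
g=cv2.GaussianBlur(cv2.cvtColor(R,cv2.COLOR_RGB2GRAY),(5,5),0); np.save('rect.npy',R)
for p in (18,24,30):
    h=cv2.HoughCircles(g,cv2.HOUGH_GRADIENT,1,20,param1=50,param2=p,minRadius=70,maxRadius=90)
    if h is not None: print(p,[((.5455+v*.00025).round(4),(-.0475+u*.00025).round(4),rr*.25) for u,v,rr in h[0][:4]])
E
```

```text
[ 0.51451894 -0.04294271  0.14793232] [ 0.     0.975  0.223 -0.001] [-0.57670307  0.23876425 -4.577522  ] 0.0461611746842057 63.98564100265503 5.8
[([242, 20], [0.6244, 0.0638]), ([228, 215], [0.503, 0.0187]), ([387, 213], [0.5502, -0.0763]), ([413, 37], [0.6619, -0.0388])]
stud ((318.9171142578125, 326.37322998046875), (119.56250762939453, 122.3856201171875), 177.89053344726562) [ 0.519  -0.0412  0.1599]
18 [(np.float32(0.5826), np.float32(-0.0099), np.float32(18.725))]
24 [(np.float32(0.5826), np.float32(-0.0099), np.float32(18.725))]
30 [(np.float32(0.5826), np.float32(-0.0099), np.float32(18.725))]
```

The wrist Hough circle gives the recess at (0.5826,−0.0099) and the midpoint of two good corners gives (0.5825,−0.0100). The corner spacings, 109 and 130 mm, match the block. I'm going above it.

Call:
move_arm(targets=[{"tx": 0.043, "ty": 0.021, "tz": 0, "twist": 0, "jaw": -1}, {"tx": 0.043, "ty": 0.021, "tz": 0, "twist": 0, "jaw": -1}, {"tx": 0, "ty": 0, "tz": -0.04, "twist": 0, "jaw": -1}, {"tx": 0, "ty": 0, "tz": -0.04, "twist": 0, "jaw": -1}, {"tx": 0, "ty": 0, "tz": 0, "twist": 0, "jaw": -1}])

```text
t: 6.48
ee_pos: [0.5821, -0.0048, 0.0818]
orientation: [-0.001, 0.974, 0.226, -0.003]
force: [0.2, 1.1, -3.3]
gripper_width: 0.0459
finger_force: 63.8
```

Call:
move_arm(targets=[{"tx": 0, "ty": 0, "tz": 0, "twist": 0, "jaw": -1}, {"tx": 0, "ty": 0, "tz": 0, "twist": 0, "jaw": -1}])

```text
t: 6.72
ee_pos: [0.5854, -0.0059, 0.0859]
orientation: [0.0, 0.974, 0.225, 0.001]
force: [0.0, 0.1, -3.2]
gripper_width: 0.046
finger_force: 63.8
```

```bash
python3 - <<'E'
from h import *
c=cal('wrist'); s=get_state(); im=get_image('wrist'); np.save('w7.npy',im)
print(s['ee_pos'],s['qvel'].round(3))
for q in cv2.findContours(mask(im,yel),cv2.RETR_EXTERNAL,2)[0]:
    if cv2.contourArea(q)>3000:
        p=cv2.approxPolyDP(q,0.015*cv2.arcLength(q,True),True)[:,0]; print([(x.tolist(),onz(c,x,.04,True).round(4)[:2].tolist()) for x in p])
E
```

```text
[ 0.58540037 -0.00593859  0.0859233 ] [-0.005 -0.002  0.005 -0.001 -0.002  0.   ]
[([222, 148], [0.624, 0.064]), ([219, 322], [0.5353, 0.0311]), ([291, 246], [0.5939, 0.0133]), ([422, 287], [0.6032, -0.0589]), ([427, 221], [0.6355, -0.0422]), ([357, 232], [0.6148, -0.0129]), ([446, 171], [0.6621, -0.0384])]
```

Call:
move_arm(targets=[{"tx": -0.002, "ty": -0.0033, "tz": -0.005, "twist": 0, "jaw": -1}, {"tx": 0, "ty": 0, "tz": -0.006, "twist": 0, "jaw": -1}, {"tx": 0, "ty": 0, "tz": -0.005, "twist": 0, "jaw": -1}, {"tx": 0, "ty": 0, "tz": -0.004, "twist": 0, "jaw": -1}, {"tx": 0, "ty": 0, "tz": 0, "twist": 0, "jaw": -1}])

```text
t: 7.4
ee_pos: [0.583, -0.0088, 0.0682]
orientation: [0.0, 0.974, 0.225, 0.0]
force: [1.4, 0.9, -4.9]
gripper_width: 0.0462
finger_force: 64.1
```

Call:
move_arm(targets=[{"tx": 0, "ty": 0, "tz": -0.005, "twist": 0, "jaw": -1}, {"tx": 0, "ty": 0, "tz": -0.005, "twist": 0, "jaw": -1}, {"tx": 0, "ty": 0, "tz": 0, "twist": 0, "jaw": -1}])

```text
t: 7.78
ee_pos: [0.583, -0.0088, 0.0602]
orientation: [0.0, 0.974, 0.225, 0.0]
force: [3.3, -0.3, -5.9]
gripper_width: 0.0462
finger_force: 64.1
```

Call:
move_arm(targets=[{"tx": 0, "ty": 0, "tz": -0.004, "twist": 0, "jaw": -1}, {"tx": 0, "ty": 0, "tz": -0.004, "twist": 0, "jaw": -1}, {"tx": 0, "ty": 0, "tz": 0, "twist": 0, "jaw": -1}])

```text
t: 8.15
ee_pos: [0.5831, -0.0088, 0.0539]
orientation: [0.0, 0.974, 0.225, 0.0]
force: [4.2, 1.4, -5.0]
gripper_width: 0.0462
finger_force: 64.1
```

Call:
move_arm(targets=[{"tx": 0, "ty": 0, "tz": -0.003, "twist": 0, "jaw": -1}, {"tx": 0, "ty": 0, "tz": -0.003, "twist": 0, "jaw": -1}, {"tx": 0, "ty": 0, "tz": 0, "twist": 0, "jaw": -1}])

```text
t: 8.52
ee_pos: [0.5833, -0.0088, 0.0517]
orientation: [0.0, 0.974, 0.225, 0.0]
force: [-4.8, 1.3, 25.8]
gripper_width: 0.046
finger_force: 80.3
```

The fingertips have reached the block about 3 mm short of home. I'll release, then press the crown with shut fingers.

Call:
move_arm(targets=[{"tx": 0, "ty": 0, "tz": 0.003, "twist": 0, "jaw": 0.6}, {"tx": 0, "ty": 0, "tz": 0, "twist": 0, "jaw": 0.6}, {"tx": 0, "ty": 0, "tz": 0.05, "twist": 0, "jaw": 0.6}, {"tx": 0, "ty": 0, "tz": 0.03, "twist": 0, "jaw": -1}, {"tx": 0, "ty": 0, "tz": 0, "twist": 0, "jaw": -1}, {"tx": 0, "ty": 0, "tz": 0, "twist": 0, "jaw": -1}, {"tx": 0, "ty": 0, "tz": 0, "twist": 0, "jaw": -1}])

```text
t: 9.4
ee_pos: [0.5819, -0.0088, 0.1144]
orientation: [-0.0, 0.974, 0.225, -0.001]
force: [-0.0, 0.5, -0.2]
gripper_width: 0.0002
finger_force: 0.0
```

```bash
python3 - <<'E'
from h import *
S=get_image('scene');T=get_image('top');np.save('scene3.npy',S);np.save('top3.npy',T)
cs,ct=cal('scene'),cal('top')
print(get_state()['ee_pos'],get_state()['force'],get_state()['gripper_width'])
for n,I,c in(('S',S,cs),('T',T,ct)):
    p=proj(c,(.584,-.0085,.06)); print(n,p.round(1),[(b,onz(c,b[0],.06).round(4)) for b in big(mask(I,red)) if np.hypot(*(np.array(b[0])-p))<25])
E
```

```text
[ 0.5821749  -0.00878445  0.11469484] [ 0.43401184 -0.80801965 -0.08054891] 9.223817218352594e-06
S [312.5 259.3] []
T [338.  233.9] []
```

Call:
move_arm(targets=[{"tx": 0.002, "ty": 0, "tz": -0.015, "twist": 0, "jaw": -1}, {"tx": 0, "ty": 0, "tz": -0.012, "twist": 0, "jaw": -1}, {"tx": 0, "ty": 0, "tz": -0.005, "twist": 0, "jaw": -1}, {"tx": 0, "ty": 0, "tz": 0, "twist": 0, "jaw": -1}])

```text
t: 10.0
ee_pos: [0.5841, -0.0088, 0.0895]
orientation: [-0.0, 0.974, 0.225, -0.0]
force: [-0.2, 0.4, 0.1]
gripper_width: -0.0001
finger_force: 0.0
```

Call:
move_arm(targets=[{"tx": 0, "ty": 0, "tz": -0.004, "twist": 0, "jaw": -1}, {"tx": 0, "ty": 0, "tz": -0.003, "twist": 0, "jaw": -1}, {"tx": 0, "ty": 0, "tz": 0, "twist": 0, "jaw": -1}])

```text
t: 10.38
ee_pos: [0.5847, -0.0088, 0.0856]
orientation: [0.0, 0.974, 0.225, 0.0]
force: [-3.2, 0.3, 10.2]
gripper_width: 0.0002
finger_force: 5.0
```

Call:
move_arm(targets=[{"tx": 0, "ty": 0, "tz": -0.004, "twist": 0, "jaw": -1}, {"tx": 0, "ty": 0, "tz": -0.003, "twist": 0, "jaw": -1}, {"tx": 0, "ty": 0, "tz": 0, "twist": 0, "jaw": -1}])

```text
t: 10.75
ee_pos: [0.585, -0.0088, 0.0849]
orientation: [0.0, 0.974, 0.225, 0.001]
force: [-22.0, 0.3, 65.9]
gripper_width: -0.0001
finger_force: 32.7
```

The stud bottomed at 66 N with the tips at 71 mm, so it is home at a crown height of 72 mm. I'm lifting off and moving to look at the gauge.

Call:
move_arm(targets=[{"tx": 0, "ty": 0, "tz": 0.07, "twist": 0, "jaw": -1}, {"tx": 0, "ty": 0, "tz": 0.07, "twist": 0, "jaw": -1}, {"tx": -0.02, "ty": -0.06, "tz": 0.04, "twist": 0, "jaw": 0.5}, {"tx": -0.03, "ty": -0.06, "tz": 0.03, "twist": 0, "jaw": 0.5}, {"tx": -0.03, "ty": -0.06, "tz": 0.03, "twist": 0, "jaw": 0.5}, {"tx": -0.03, "ty": -0.06, "tz": 0.03, "twist": 0, "jaw": 0.5}, {"tx": -0.03, "ty": -0.06, "tz": 0, "twist": 0, "jaw": 0.5}, {"tx": -0.01, "ty": -0.05, "tz": 0, "twist": 0, "jaw": 0.5}])

```text
t: 11.75
ee_pos: [0.4631, -0.2905, 0.2957]
orientation: [0.001, 0.974, 0.224, 0.0]
force: [0.4, 0.6, 0.6]
gripper_width: 0.0645
finger_force: 0.0
```

Call:
move_arm(targets=[{"tx": 0, "ty": 0, "tz": 0, "twist": 0, "jaw": 0.5}, {"tx": 0, "ty": 0, "tz": 0, "twist": 0, "jaw": 0.5}, {"tx": 0, "ty": 0, "tz": 0, "twist": 0, "jaw": 0.5}])

```text
t: 12.12
ee_pos: [0.4647, -0.2878, 0.2948]
orientation: [-0.0, 0.974, 0.225, -0.0]
force: [-0.1, 0.7, -0.8]
gripper_width: 0.0641
finger_force: 0.0
```

```bash
python3 - <<'E'
from h import *
c=cal('wrist'); s=get_state(); im=get_image('wrist'); np.save('w8.npy',im); np.savez('w8c.npz',*c)
S=get_image('scene');T=get_image('top');np.save('scene4.npy',S);np.save('top4.npy',T)
cs,ct=cal('scene'),cal('top'); print(s['ee_pos'],s['t'],s['gripper_width'])
for b in big(mask(im,blu))[:3]: print('wrist blue',b,onz(c,b[0],.16,True).round(4))
for n,I,k in(('S',S,cs),('T',T,ct)):
    p=proj(k,(.5845,-.0085,.06)); print(n,p.round(1),[(b,onz(k,b[0],.058).round(4)) for b in big(mask(I,red)) if np.hypot(*(np.array(b[0])-p))<25])
a,b=onz(ct,(441,274),0.004),onz(ct,(474.4,266),.004); print(a,b,np.linalg.norm(a-b),np.degrees(np.arctan2(*(a-b)[1::-1])))
w=cv2.resize(im[100:400,180:560],None,fx=1.05,fy=1.0); z=lambda I,x,y,n,m:cv2.resize(I[y:y+m,x:x+n],(400,300),interpolation=cv2.INTER_CUBIC)
save('gauge',np.vstack([np.hstack([w,z(S,135,255,100,75)]),np.hstack([z(T,300,195,80,60),z(S,272,220,80,60)])]) if w.shape[1]==400 else np.vstack([np.hstack([z(im,180,100,400,300),z(S,135,265,100,75)]),np.hstack([z(T,300,195,80,60),z(S,272,220,80,60)])]))
E
```

```text
[ 0.46465047 -0.28777582  0.29479996] 12.125 0.0641417510992571
wrist blue ([596.0, 384.0], [563, 349, 70, 75, 2392]) [ 0.4382 -0.6681  0.16  ]
wrist blue ([331.9, 145.2], [301, 123, 63, 45, 1923]) [ 0.5231 -0.2698  0.16  ]
wrist blue ([624.8, 440.3], [602, 389, 38, 91, 1864]) [ 0.3692 -0.8647  0.16  ]
S [312.6 259.5] []
T [338.  233.7] [(([337.5, 234.3], [328, 224, 20, 21, 338]), array([ 0.5836, -0.0074,  0.058 ]))]
[ 0.49698653 -0.23490258  0.004     ] [ 0.51254675 -0.31007861  0.004     ] 0.07676949079425903 101.6941649453401
```

View pics/gauge.png

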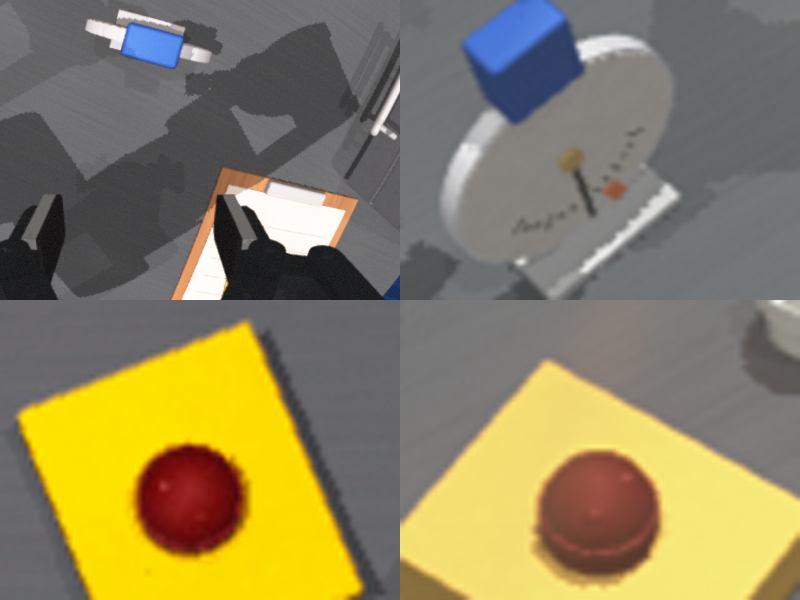

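The image shows the stud seated: top-view crown at (337.5,234.3) → (0.584,−0.0075). The gauge in the scene crop (4×) has its pivot at (571,160), pointer tip at (593,215) and tab at (614,189). From above, the handle is at wrist px (332,145).

Call:
move_arm(targets=[{"tx": 0.0094, "ty": 0.003, "tz": 0, "twist": 0.0526, "jaw": 0.5}, {"tx": 0.0094, "ty": 0.003, "tz": 0, "twist": 0.0526, "jaw": 0.5}, {"tx": 0.0094, "ty": 0.003, "tz": 0, "twist": 0.0526, "jaw": 0.5}, {"tx": 0.0094, "ty": 0.003, "tz": 0, "twist": 0.0526, "jaw": 0.5}, {"tx": 0.0094, "ty": 0.003, "tz": 0, "twist": 0.0526, "jaw": 0.5}, {"tx": 0.0094, "ty": 0.003, "tz": 0, "twist": 0.0526, "jaw": 0.5}, {"tx": 0.0094, "ty": 0.003, "tz": 0, "twist": 0.0526, "jaw": 0.5}, {"tx": 0.0094, "ty": 0.003, "tz": 0, "twist": 0.0526, "jaw": 0.5}])

```text
t: 13.28
ee_pos: [0.525, -0.2689, 0.2949]
orientation: [-0.0, 0.629, 0.778, -0.0]
force: [-0.2, -0.3, -0.4]
gripper_width: 0.0645
finger_force: 0.0
```

Call:
move_arm(targets=[{"tx": 0, "ty": 0, "tz": 0, "twist": 0, "jaw": 0.5}, {"tx": 0, "ty": 0, "tz": 0, "twist": 0, "jaw": 0.5}, {"tx": 0, "ty": 0, "tz": 0, "twist": 0, "jaw": 0.5}])

```text
t: 13.65
ee_pos: [0.5243, -0.2696, 0.2949]
orientation: [-0.0, 0.632, 0.775, -0.0]
force: [-0.5, 0.9, -0.2]
gripper_width: 0.0641
finger_force: 0.0
```

```bash
python3 - <<'E'
from h import *
c=cal('wrist'); s=get_state(); im=get_image('wrist'); np.save('w9.npy',im)
w,x,y,z=s['orientation']; n=np.degrees(np.arctan2(y,x)); print(s['ee_pos'],s['orientation'].round(4),'closing axis',2*n-90,s['joint_positions'].round(2),s['t'])
def top_face(I,k,fish):
    m=mask(I,blu); nb=cv2.connectedComponentsWithStats(m); out=[]
    for i in range(1,nb[0]):
        if nb[2][i,4]<150: continue
        p=onz(k,nb[3][i],.16,fish)
        if np.hypot(p[0]-.525,p[1]+.268)>.04: continue
        q=max(cv2.findContours((nb[1]==i).astype(np.uint8),0,1)[0],key=cv2.contourArea)
        P=np.array([onz(k,v[0],.172,fish)[:2] for v in q],np.float32)*1000; print(p.round(4),cv2.minAreaRect(P))
top_face(im,c,True); top_face(np.load('w8.npy'),tuple(np.load('w8c.npz').values()),True); top_face(np.load('top4.npy'),cal('top'),False)
# tab angle from the scene view
cs=cal('scene'); a=np.radians(101.7); yd=np.array([np.cos(a),np.sin(a),0]); xd=np.array([np.sin(a),-np.cos(a),0])
C=np.array([.525,-.269,.072])+.006*xd
def onp(px):
    o,d=ray(cs,px); p=o+d*((C-o)@xd)/(d@xd); return (p-C)@yd*1000,(p[2]-.072)*1000
S=np.load('scene4.npy'); m=mask(S,lambda h,s,v:(h<14)&(s>90)); m[:, :165]=0; m[:,205:]=0; m[:295]=0; m[330:]=0
print('orange',big(m)[:2])
pv,tp,tb=[np.array(onp(p)) for p in((177.75,304.9),(183.25,318.6),big(m)[0][0])]; print(pv,tp,tb)
ang=lambda q:np.arctan2(q[0],-q[1]); print('rel pivot',ang(tp-pv),ang(tb-pv),np.linalg.norm(tp-pv),np.linalg.norm(tb-pv))
E
```

```text
[ 0.5243322  -0.26958248  0.29491373] [-0.      0.6319  0.7751 -0.    ] closing axis 11.624723047346109 [-0.48  0.25  1.66 -0.    1.23 -0.68] 13.65
[ 0.5233 -0.2685  0.16  ] ((522.5775146484375, -265.3915100097656), (23.067699432373047, 45.55757522583008), 11.60539722442627)
[ 0.523  -0.2698  0.16  ] ((523.468994140625, -269.227783203125), (23.1110782623291, 38.77117919921875), 11.29480266571045)
[ 0.5261 -0.2657  0.16  ] ((524.1945190429688, -262.86383056640625), (26.515220642089844, 47.998016357421875), 10.78538703918457)
orange [([188.1, 312.0], [186, 310, 5, 5, 17])]
[-0.02782462 -2.31336596] [  0.31354439 -54.25657617] [ 13.73834516 -46.59418368]
rel pivot 0.006571871342628176 0.30141138845767373 51.94433192350407 46.3713084544976
```

The handle is at (0.5235,−0.269) with its 23×39 mm face aligned at 11.6°. The pointer reads 0.007 rad and the tab is at about +0.30 rad. I'm descending to grip.

Call:
move_arm(targets=[{"tx": -0.001, "ty": 0.001, "tz": -0.05, "twist": 0, "jaw": 0.5}, {"tx": 0, "ty": 0, "tz": -0.05, "twist": 0, "jaw": 0.5}, {"tx": 0, "ty": 0, "tz": -0.04, "twist": 0, "jaw": 0.5}, {"tx": 0, "ty": 0, "tz": -0.022, "twist": 0, "jaw": 0.5}, {"tx": 0, "ty": 0, "tz": 0, "twist": 0, "jaw": 0.5}, {"tx": 0, "ty": 0, "tz": 0, "twist": 0, "jaw": 0.5}])

```text
t: 14.45
ee_pos: [0.5245, -0.2692, 0.1665]
orientation: [0.001, 0.631, 0.776, 0.0]
force: [-0.4, -0.2, 0.2]
gripper_width: 0.0641
finger_force: 0.0
```

Call:
move_arm(targets=[{"tx": 0, "ty": 0, "tz": 0, "twist": 0, "jaw": -1}, {"tx": 0, "ty": 0, "tz": 0, "twist": 0, "jaw": -1}, {"tx": 0, "ty": 0, "tz": 0, "twist": 0, "jaw": -1}, {"tx": 0, "ty": 0, "tz": 0, "twist": 0, "jaw": -1}])

```text
t: 14.95
ee_pos: [0.5246, -0.2691, 0.1663]
orientation: [0.001, 0.631, 0.776, 0.0]
force: [0.8, 0.8, 5.9]
gripper_width: 0.0228
finger_force: 60.6
```

Call:
move_arm(targets=[{"tx": 0, "ty": 0, "tz": 0.03, "twist": 0, "jaw": -1}, {"tx": 0, "ty": 0, "tz": 0.05, "twist": 0, "jaw": -1}, {"tx": 0, "ty": 0, "tz": 0.05, "twist": 0, "jaw": -1}, {"tx": 0, "ty": 0, "tz": 0, "twist": 0, "jaw": -1}])

```text
t: 15.45
ee_pos: [0.525, -0.2694, 0.272]
orientation: [0.002, 0.631, 0.776, 0.0]
force: [-0.1, 0.3, -3.0]
gripper_width: 0.0227
finger_force: 59.5
```

Call:
move_arm(targets=[{"tx": 0.0093, "ty": 0.0409, "tz": 0, "twist": -0.0326, "jaw": -1}, {"tx": 0.0093, "ty": 0.0409, "tz": 0, "twist": -0.0326, "jaw": -1}, {"tx": 0.0093, "ty": 0.0409, "tz": 0, "twist": -0.0326, "jaw": -1}, {"tx": 0.0093, "ty": 0.0409, "tz": 0, "twist": -0.0326, "jaw": -1}, {"tx": 0.0093, "ty": 0.0409, "tz": 0, "twist": -0.0326, "jaw": -1}, {"tx": 0.0093, "ty": 0.0409, "tz": 0, "twist": -0.0326, "jaw": -1}, {"tx": 0.0093, "ty": 0.0409, "tz": 0, "twist": -0.0326, "jaw": -1}, {"tx": 0.0093, "ty": 0.0409, "tz": 0, "twist": -0.0326, "jaw": -1}])

```text
t: 16.45
ee_pos: [0.5822, -0.0059, 0.267]
orientation: [-0.001, 0.889, 0.459, -0.001]
force: [0.5, 0.2, -2.9]
gripper_width: 0.0226
finger_force: 59.5
```

Call:
move_arm(targets=[{"tx": 0, "ty": 0, "tz": 0, "twist": 0, "jaw": -1}, {"tx": 0, "ty": 0, "tz": 0, "twist": 0, "jaw": -1}, {"tx": 0, "ty": 0, "tz": 0, "twist": 0, "jaw": -1}, {"tx": 0, "ty": 0, "tz": 0, "twist": 0, "jaw": -1}])

```text
t: 16.95
ee_pos: [0.5831, -0.0078, 0.2691]
orientation: [-0.0, 0.888, 0.46, -0.0]
force: [0.4, 1.0, -4.1]
gripper_width: 0.0227
finger_force: 59.6
```

```bash
cat >> h.py <<'E'
def reading(nm,tilt,zoff=0.1663):
    """dial reading from the scene view: orange tab, dark pointer, gold pivot -> mm in dial plane"""
    s=get_state(); S=get_image('scene'); np.save(nm+'.npy',S); cs=cal('scene')
    w,x,y,z=s['orientation']; a=2*np.arctan2(y,x)-np.pi/2      # closing axis = gauge x
    xd=np.array([np.cos(a),np.sin(a),0]); yd=np.array([-np.sin(a),np.cos(a),0])
    u=yd*np.sin(tilt)+np.array([0,0,np.cos(tilt)]); v=yd*np.cos(tilt)-np.array([0,0,np.sin(tilt)])
    C=s['ee_pos']-(zoff-.072)*u+.006*xd
    # rectify the dial plane, 0.25 mm/px, columns = gauge y, rows = down
    q=np.arange(-70,70,.25)/1000; Y,Z=np.meshgrid(q,-q); P=C+Y[...,None]*v+Z[...,None]*u
    K,R,t=cs; p=P@R.T+t; mx=(K[0,0]*p[...,0]/p[...,2]+K[0,2]).astype(np.float32); my=(K[1,1]*p[...,1]/p[...,2]+K[1,2]).astype(np.float32)
    D=cv2.remap(S,mx,my,cv2.INTER_CUBIC); np.save(nm+'_d.npy',D)
    print(s['ee_pos'].round(4),s['force'].round(1),'yaw',np.degrees(a).round(1),'t',s['t'],'grip',s['finger_force'])
    mm=lambda c:((c[0]*.25-70),(c[1]*.25-70))
    for n,f in(('orange',lambda h,s,v:(h<13)&(s>100)&(v>90)),('gold',lambda h,s,v:(h>14)&(h<28)&(s>80)),('dark',lambda h,s,v:(v<80))):
        m=mask(D,f); m[:, :60]=0; m[:,500:]=0; m[:180]=0; m[520:]=0
        for b in big(m)[:3]: print(n,np.round(mm(b[0]),1),'area mm2',b[1][4]/16,'wh',b[1][2]/4,b[1][3]/4)
    return D
E
python3 - <<'E'
from h import *
D=reading('r0',0)
T=get_image('top'); np.save('top5.npy',T)
E
```

```text
[ 0.5831 -0.0078  0.2691] [ 0.4  1.  -4.1] yaw -35.2 t 16.95 grip 59.58734214305878
orange [14.5 48.5] area mm2 103.1875 wh 10.0 15.0
gold [-0.4  2. ] area mm2 126.1875 wh 10.0 15.5
gold [-39.7  56.9] area mm2 30.1875 wh 6.5 7.75
```

The tab is at +0.30 rad, seen in the rectified scene view at (14.5,48.5) mm from the dial centre. I'm lowering gently.

Call:
move_arm(targets=[{"tx": 0.001, "ty": 0, "tz": -0.012, "twist": 0, "jaw": -1}, {"tx": 0, "ty": 0, "tz": -0.012, "twist": 0, "jaw": -1}, {"tx": 0, "ty": 0, "tz": -0.007, "twist": 0, "jaw": -1}, {"tx": 0, "ty": 0, "tz": -0.003, "twist": 0, "jaw": -1}, {"tx": 0, "ty": 0, "tz": -0.002, "twist": 0, "jaw": -1}, {"tx": 0, "ty": 0, "tz": 0, "twist": 0, "jaw": -1}, {"tx": 0, "ty": 0, "tz": 0, "twist": 0, "jaw": -1}])

```text
t: 17.92
ee_pos: [0.5842, -0.007, 0.2407]
orientation: [0.0, 0.888, 0.46, 0.0]
force: [0.9, 0.4, -2.9]
gripper_width: 0.0228
finger_force: 59.5
```

Call:
move_arm(targets=[{"tx": 0, "ty": 0, "tz": -0.002, "twist": 0, "jaw": -1}, {"tx": 0, "ty": 0, "tz": -0.001, "twist": 0, "jaw": -1}, {"tx": 0, "ty": 0, "tz": -0.001, "twist": 0, "jaw": -1}, {"tx": 0, "ty": 0, "tz": 0, "twist": 0, "jaw": -1}, {"tx": 0, "ty": 0, "tz": 0, "twist": 0, "jaw": -1}])

```text
t: 18.55
ee_pos: [0.5843, -0.007, 0.2377]
orientation: [0.0, 0.888, 0.46, 0.0]
force: [-0.3, 0.1, 4.2]
gripper_width: 0.0226
finger_force: 60.6
```

The gauge rests lightly on the crown at about 8 N. I'll check the reading, then add preload and start the rock toward gauge +y.

```bash
sed -i "s/(v<80)/(v<105)\&(s<90)/" h.py; python3 - <<'E'
from h import *
D=reading('r1',0); g=D.max(2); print([int(g[280+k*4,:][240:330].min()) for k in (10,20,30,40,48)],[(int(g[280+k*4,230:340].argmin())+230-280)/4 for k in (10,20,30,40,48)])
E
```

```text
[ 0.5843 -0.007   0.2377] [-0.3  0.1  4.2] yaw -35.2 t 18.55 grip 60.564401149749756
orange [14.3 48.6] area mm2 110.4375 wh 9.75 16.25
gold [-46.4  49.4] area mm2 360.625 wh 17.75 24.5
gold [43.8 53.8] area mm2 185.5 wh 18.25 16.25
gold [-0.3  2.2] area mm2 128.625 wh 10.25 15.75
dark [-0.6 33. ] area mm2 130.3125 wh 3.5 43.75
dark [32.7 19.2] area mm2 7.625 wh 3.5 2.75
dark [19.2 33.8] area mm2 6.4375 wh 3.0 4.25
[113, 83, 80, 79, 77] [-0.75, -0.5, -0.5, -0.5, -0.5]
```

Call:
move_arm(targets=[{"tx": 0, "ty": 0, "tz": -0.001, "twist": 0, "jaw": -1}, {"tx": 0, "ty": 0, "tz": -0.001, "twist": 0, "jaw": -1}, {"tx": 0, "ty": 0, "tz": 0, "twist": 0, "jaw": -1}])

```text
t: 18.98
ee_pos: [0.5849, -0.0069, 0.2375]
orientation: [0.0, 0.888, 0.46, 0.001]
force: [-2.7, 0.6, 15.2]
gripper_width: 0.0226
finger_force: 62.0
```

The pointer hangs at zero and contact is about 19 N. Rocking toward (0.576,0.817).

Call:
move_arm(targets=[{"tx": 0.003, "ty": 0.0042, "tz": 0, "twist": 0, "jaw": -1}, {"tx": 0.003, "ty": 0.0042, "tz": 0, "twist": 0, "jaw": -1}, {"tx": 0.003, "ty": 0.0042, "tz": -0.0003, "twist": 0, "jaw": -1}, {"tx": 0.003, "ty": 0.0042, "tz": -0.0005, "twist": 0, "jaw": -1}, {"tx": 0, "ty": 0, "tz": 0, "twist": 0, "jaw": -1}, {"tx": 0, "ty": 0, "tz": 0, "twist": 0, "jaw": -1}])

```text
t: 19.73
ee_pos: [0.5944, 0.0061, 0.2365]
orientation: [0.001, 0.888, 0.46, 0.001]
force: [-1.3, -0.5, 12.0]
gripper_width: 0.0226
finger_force: 62.1
```

```bash
python3 - <<'E'
from h import *
D=reading('r2',0.1)
E
```

```text
[0.5944 0.0061 0.2365] [-1.3 -0.5 12. ] yaw -35.2 t 19.725 grip 62.10540175437927
orange [14.5 47.6] area mm2 105.9375 wh 10.0 15.5
gold [-47.1  48.8] area mm2 356.625 wh 17.25 26.5
gold [44.1 52.2] area mm2 277.3125 wh 20.0 18.5
gold [-0.5  1.5] area mm2 130.5625 wh 10.75 15.75
dark [ 1.9 32.1] area mm2 157.4375 wh 6.75 43.5
dark [31.7 17.5] area mm2 4.1875 wh 2.5 2.25
dark [50.2 44.9] area mm2 3.9375 wh 3.5 3.25
```

The rock works: the pointer is at about 0.08 and the tab at 0.30. Continuing.

Call:
move_arm(targets=[{"tx": 0.003, "ty": 0.0042, "tz": -0.0006, "twist": 0, "jaw": -1}, {"tx": 0.003, "ty": 0.0042, "tz": -0.0006, "twist": 0, "jaw": -1}, {"tx": 0.003, "ty": 0.0042, "tz": -0.0007, "twist": 0, "jaw": -1}, {"tx": 0.003, "ty": 0.0042, "tz": -0.0007, "twist": 0, "jaw": -1}, {"tx": 0, "ty": 0, "tz": 0, "twist": 0, "jaw": -1}, {"tx": 0, "ty": 0, "tz": 0, "twist": 0, "jaw": -1}])

```text
t: 20.52
ee_pos: [0.6041, 0.0196, 0.2344]
orientation: [0.001, 0.888, 0.46, 0.001]
force: [-1.6, -1.4, 10.6]
gripper_width: 0.0231
finger_force: 62.7
```

```bash
python3 - <<'E'
from h import *
D=reading('r3',0.2)
E
```

```text
[0.6041 0.0196 0.2344] [-1.6 -1.4 10.6] yaw -35.2 t 20.525 grip 62.6888644695282
orange [13.8 46.8] area mm2 116.0 wh 11.25 15.5
gold [43.8 51.2] area mm2 344.25 wh 21.75 20.0
gold [-48.3  48.2] area mm2 329.9375 wh 15.75 27.75
gold [-0.6  1.2] area mm2 139.9375 wh 11.75 16.0
dark [ 4.4 30. ] area mm2 135.625 wh 10.0 42.25
dark [50.8 41.3] area mm2 34.9375 wh 8.5 10.5
dark [53.8 29.8] area mm2 4.0 wh 2.25 2.5
```

Call:
move_arm(targets=[{"tx": 0.003, "ty": 0.0042, "tz": -0.0012, "twist": 0, "jaw": -1}, {"tx": 0.003, "ty": 0.0042, "tz": -0.0012, "twist": 0, "jaw": -1}, {"tx": 0.003, "ty": 0.0042, "tz": -0.0013, "twist": 0, "jaw": -1}, {"tx": 0.003, "ty": 0.0042, "tz": -0.0013, "twist": 0, "jaw": -1}, {"tx": 0, "ty": 0, "tz": 0, "twist": 0, "jaw": -1}, {"tx": 0, "ty": 0, "tz": 0, "twist": 0, "jaw": -1}])

```text
t: 21.32
ee_pos: [0.614, 0.0333, 0.2307]
orientation: [0.001, 0.888, 0.46, 0.001]
force: [-1.0, 0.2, 12.2]
gripper_width: 0.0226
finger_force: 63.8
```

```bash
python3 - <<'E'
from h import *
D=reading('r4',0.28)
E
```

```text
[0.614  0.0333 0.2307] [-1.   0.2 12.2] yaw -35.2 t 21.325 grip 63.751784563064575
orange [12.1 48. ] area mm2 71.25 wh 7.0 15.5
gold [41.5 51. ] area mm2 430.1875 wh 26.75 20.75
gold [-51.2  47.6] area mm2 212.3125 wh 11.0 31.0
gold [-3.3  0.9] area mm2 140.0625 wh 12.25 16.25
dark [ 3.8 27.7] area mm2 136.9375 wh 12.0 40.75
dark [52.6 28. ] area mm2 50.9375 wh 5.75 18.5
dark [ 53.8 -22.8] area mm2 10.9375 wh 2.75 5.5
```

```bash
cat >> h.py <<'E'
def line(D):
    m=mask(D,lambda h,s,v:(v<115)&(s<100)); m[:, :60]=0; m[:,440:]=0; m[:300]=0; m[520:]=0
    n,l,st,_=cv2.connectedComponentsWithStats(m); i=1+st[1:,4].argmax(); q=np.argwhere(l==i)[:,::-1]*.25-70
    vx,vy,x0,y0=cv2.fitLine(q.astype(np.float32),cv2.DIST_HUBER,0,.01,.01).ravel()
    if vy<0: vx,vy=-vx,-vy
    e=q@[vx,vy]; tip=np.array([x0,y0])+np.array([vx,vy])*(e.max()-np.array([x0,y0])@[vx,vy])
    o=big(mask(D,lambda h,s,v:(h<13)&(s>100)&(v>90))*np.uint8(1)); m2=mask(D,lambda h,s,v:(h<13)&(s>100)&(v>90)); m2[:300]=0;m2[480:]=0;m2[:,:240]=0;m2[:,420:]=0
    b=big(m2)[0]; t=np.mod(0,1)+np.array(b[0])*.25-70
    gap=(t-[x0,y0])@[vy,-vx]
    print('pointer angle',np.arctan2(vx,vy).round(3),'line x at y=0',(x0-y0*vx/vy).round(1),'tip',tip.round(1),'tab',t.round(1),'w',b[1][2]/4,'h',b[1][3]/4,'gap',gap.round(1))
E
python3 - <<'E'
from h import *
for n in('r1','r2','r3','r4'): line(np.load(n+'_d.npy'))
import io,contextlib
for a in(.26,.31):
    print(a)
    with contextlib.redirect_stdout(io.StringIO()): D=reading('r5',a)
    line(D)
E
```

```text
pointer angle -0.005 line x at y=0 -0.4 tip [-0.7 55.5] tab [13.8 45.7] w 9.25 h 9.5 gap 14.4
pointer angle 0.072 line x at y=0 -0.4 tip [ 3.5 54. ] tab [14.  45.3] w 9.75 h 10.25 gap 11.0
pointer angle 0.171 line x at y=0 -0.8 tip [ 8.3 52.4] tab [13.2 45. ] w 10.75 h 11.0 gap 6.2
pointer angle 0.256 line x at y=0 -3.6 tip [ 9.6 50.2] tab [11.8 45.2] w 6.5 h 10.5 gap 3.4
0.26
pointer angle 0.236 line x at y=0 -5.5 tip [ 6.7 50.5] tab [ 9.  45.2] w 6.25 h 10.25 gap 3.5
0.31
pointer angle 0.285 line x at y=0 -0.4 tip [14.  49.2] tab [16.2 44.9] w 6.75 h 10.75 gap 3.3
```

The pointer is now about 2 mm short of the tab's middle; its left part is covered. One small step more, about 7 mm.

Call:
move_arm(targets=[{"tx": 0.0025, "ty": 0.0036, "tz": -0.001, "twist": 0, "jaw": -1}, {"tx": 0.0025, "ty": 0.0036, "tz": -0.001, "twist": 0, "jaw": -1}, {"tx": 0, "ty": 0, "tz": 0, "twist": 0, "jaw": -1}, {"tx": 0, "ty": 0, "tz": 0, "twist": 0, "jaw": -1}, {"tx": 0, "ty": 0, "tz": 0, "twist": 0, "jaw": -1}, {"tx": 0, "ty": 0, "tz": 0, "twist": 0, "jaw": -1}, {"tx": 0, "ty": 0, "tz": 0, "twist": 0, "jaw": -1}, {"tx": 0, "ty": 0, "tz": 0, "twist": 0, "jaw": -1}])

```text
t: 22.48
ee_pos: [0.6179, 0.0391, 0.2289]
orientation: [0.001, 0.888, 0.46, 0.001]
force: [-1.1, 2.2, 10.7]
gripper_width: 0.0224
finger_force: 63.8
```

```bash
python3 - <<'E'
from h import *
D=reading('r6',.34); line(D)
h=cv2.cvtColor(D,cv2.COLOR_RGB2HSV)
print('sat/val rows, cols x=4..30 step 1mm')
for y in(42,45,48,51): print(y,[(int(h[280+y*4,280+x*4,1]),int(h[280+y*4,280+x*4,2])) for x in range(4,29,1)])
D1=np.load('r1_d.npy');h=cv2.cvtColor(D1,cv2.COLOR_RGB2HSV)
for y in(42,45,48,51): print(y,[int(h[280+y*4,280+x*4,1]) for x in range(4,29,1)])
E
```

```text
[0.6179 0.0391 0.2289] [-1.1  2.2 10.7] yaw -35.2 t 22.475 grip 63.7700092792511
orange [12.2 48. ] area mm2 69.75 wh 9.75 14.0
gold [42.9 50.4] area mm2 436.0 wh 25.25 21.25
gold [-50.7  47.4] area mm2 246.75 wh 12.75 31.75
gold [-1.8  1. ] area mm2 140.4375 wh 12.25 16.5
dark [ 7.3 26.4] area mm2 125.4375 wh 16.75 39.75
dark [54.  25.2] area mm2 10.9375 wh 2.0 7.75
dark [30.7 18. ] area mm2 0.6875 wh 1.25 0.75
pointer angle 0.377 line x at y=0 -3.1 tip [16.6 49.8] tab [11.2 45.7] w 9.0 h 9.5 gap -3.5
sat/val rows, cols x=4..30 step 1mm
42 [(19, 131), (16, 126), (41, 131), (74, 141), (104, 149), (122, 152), (137, 138), (134, 116), (119, 90), (94, 76), (68, 86), (64, 112), (51, 131), (38, 136), (29, 140), (22, 138), (22, 138), (22, 137), (22, 137), (24, 137), (24, 136), (23, 135), (21, 134), (19, 134), (15, 133)]
45 [(21, 136), (17, 135), (15, 135), (43, 138), (78, 141), (118, 145), (141, 146), (152, 131), (142, 111), (123, 87), (96, 74), (70, 84), (63, 110), (51, 131), (38, 136), (27, 140), (20, 138), (20, 138), (20, 137), (22, 137), (22, 137), (21, 136), (19, 135), (15, 133), (13, 
[... 309 characters left out ...]
3), (19, 133), (25, 133), (35, 133), (63, 134), (95, 137), (129, 140), (147, 144), (155, 138), (152, 129), (141, 121), (135, 119), (102, 122), (64, 128), (31, 132), (19, 132), (11, 137), (10, 146), (8, 158), (6, 166), (3, 171), (2, 170), (0, 171), (4, 178)]
42 [20, 20, 18, 19, 42, 72, 94, 106, 109, 112, 129, 132, 123, 92, 57, 27, 22, 17, 20, 20, 22, 22, 22, 22, 22]
45 [21, 22, 20, 20, 49, 87, 121, 142, 149, 150, 154, 148, 133, 100, 68, 36, 26, 18, 20, 20, 22, 22, 20, 20, 22]
48 [21, 20, 18, 20, 37, 60, 96, 127, 144, 153, 155, 154, 153, 137, 117, 81, 52, 29, 22, 17, 18, 18, 18, 20, 16]
51 [23, 22, 22, 21, 19, 29, 59, 96, 128, 151, 157, 155, 158, 146, 127, 92, 58, 29, 24, 16, 14, 12, 10, 8, 6]
```

The pointer may still be swinging, so I'll let it settle and read at two phases.

Call:
move_arm(targets=[{"tx": 0, "ty": 0, "tz": 0, "twist": 0, "jaw": -1}, {"tx": 0, "ty": 0, "tz": 0, "twist": 0, "jaw": -1}, {"tx": 0, "ty": 0, "tz": 0, "twist": 0, "jaw": -1}, {"tx": 0, "ty": 0, "tz": 0, "twist": 0, "jaw": -1}, {"tx": 0, "ty": 0, "tz": 0, "twist": 0, "jaw": -1}, {"tx": 0, "ty": 0, "tz": 0, "twist": 0, "jaw": -1}, {"tx": 0, "ty": 0, "tz": 0, "twist": 0, "jaw": -1}, {"tx": 0, "ty": 0, "tz": 0, "twist": 0, "jaw": -1}])

```text
t: 23.52
ee_pos: [0.6179, 0.0391, 0.2288]
orientation: [0.001, 0.888, 0.46, 0.001]
force: [-0.2, 0.5, 9.5]
gripper_width: 0.0227
finger_force: 63.8
```

```bash
cat >> h.py <<'E'
def prof(D):
    h=cv2.cvtColor(D,cv2.COLOR_RGB2HSV).astype(float)
    for y in(43,45,47):
        sa=h[280+y*4,280:420,1]; va=h[280+y*4,280:420,2]; x=np.arange(140)/4
        k=np.where(sa>78)[0]; w=np.clip(125-va,0,None)*(x<25); print('y',y,'orange edges',x[k[0]],x[k[-1]],'pointer x',(w@x/w.sum()).round(1),'vmin',va[:100].min())
E
python3 - <<'E'
from h import *
import contextlib,io
print('ref');prof(np.load('r1_d.npy')); print('r6'); prof(np.load('r6_d.npy'))
for k in range(6):
    with contextlib.redirect_stdout(io.StringIO()): D=reading('r7%d'%k,.34)
    if k%5==0: prof(D)
    line(D)
E
```

```text
ref
y 43 orange edges 9.0 17.25 pointer x 0.5 vmin 82.0
y 45 orange edges 9.0 17.5 pointer x 0.5 vmin 82.0
y 47 orange edges 9.25 18.5 pointer x 0.5 vmin 82.0
r6
y 43 orange edges 7.5 34.75 pointer x 13.4 vmin 75.0
y 45 orange edges 8.25 34.75 pointer x 14.0 vmin 74.0
y 47 orange edges 8.75 34.75 pointer x 14.7 vmin 76.0
y 43 orange edges 7.5 34.75 pointer x 13.3 vmin 71.0
y 45 orange edges 8.25 34.75 pointer x 14.0 vmin 71.0
y 47 orange edges 8.75 34.75 pointer x 14.6 vmin 73.0
pointer angle 0.374 line x at y=0 -3.1 tip [16.5 49.9] tab [11.2 45.7] w 8.75 h 9.75 gap -3.4
pointer angle 0.376 line x at y=0 -3.1 tip [16.6 49.8] tab [11.2 45.6] w 8.75 h 9.75 gap -3.5
pointer angle 0.377 line x at y=0 -3.1 tip [16.1 48.6] tab [11.3 45.7] w 9.25 h 9.75 gap -3.4
pointer angle 0.374 line x at y=0 -3.1 tip [16.1 48.9] tab [11.3 45.7] w 9.25 h 9.75 gap -3.4
pointer angle 0.375 line x at y=0 -3.1 tip [16.2 48.9] tab [11.3 45.7] w 9.25 h 9.75 gap -3.4
y 43 orange edges 7.5 34.75 pointer x 13.4 vmin 70.0
y 45 orange edges 8.25 34.75 pointer x 14.1 vmin 70.0
y 47 orange edges 8.75 34.75 pointer x 14.6 vmin 74.0
pointer angle 0.373 line x at y=0 -3.0 tip [16.  48.7] tab [11.3 45.8] w 9.25 h 9.5 gap -3.3
```

The pointer is still, about 1.5–2 mm beyond the tab's middle. I'll trim back 3 mm at the handle.

Call:
move_arm(targets=[{"tx": -0.0011, "ty": -0.0015, "tz": 0.0004, "twist": 0, "jaw": -1}, {"tx": -0.0011, "ty": -0.0016, "tz": 0.0003, "twist": 0, "jaw": -1}, {"tx": 0, "ty": 0, "tz": 0, "twist": 0, "jaw": -1}, {"tx": 0, "ty": 0, "tz": 0, "twist": 0, "jaw": -1}, {"tx": 0, "ty": 0, "tz": 0, "twist": 0, "jaw": -1}, {"tx": 0, "ty": 0, "tz": 0, "twist": 0, "jaw": -1}, {"tx": 0, "ty": 0, "tz": 0, "twist": 0, "jaw": -1}, {"tx": 0, "ty": 0, "tz": 0, "twist": 0, "jaw": -1}])

```text
t: 24.82
ee_pos: [0.6166, 0.0373, 0.2295]
orientation: [0.0, 0.888, 0.46, 0.002]
force: [0.8, 3.0, 8.8]
gripper_width: 0.0228
finger_force: 63.5
```

Call:
move_arm(targets=[{"tx": 0, "ty": 0, "tz": 0, "twist": 0, "jaw": -1}, {"tx": 0, "ty": 0, "tz": 0, "twist": 0, "jaw": -1}, {"tx": 0, "ty": 0, "tz": 0, "twist": 0, "jaw": -1}, {"tx": 0, "ty": 0, "tz": 0, "twist": 0, "jaw": -1}])

```text
t: 25.32
ee_pos: [0.6166, 0.0373, 0.2295]
orientation: [0.0, 0.888, 0.46, 0.002]
force: [0.5, 3.1, 8.4]
gripper_width: 0.0225
finger_force: 63.5
```

```bash
python3 - <<'E'
from h import *
D=reading('r8',.325); prof(D); line(D)
h=cv2.cvtColor(D,cv2.COLOR_RGB2HSV)
for y in(43,46,49): print(y,[(int(h[280+y*4,280+x*4,1]),int(h[280+y*4,280+x*4,2])) for x in range(4,24)])
# top view: foot/crown offset check
s=get_state(); print(s['qvel'].round(3),s['wrist_torque'].round(2))
E
```

```text
[0.6166 0.0373 0.2295] [0.5 3.1 8.4] yaw -35.2 t 25.325 grip 63.518861532211304
orange [12.8 48. ] area mm2 75.875 wh 9.75 14.5
gold [42.8 50.5] area mm2 432.875 wh 25.0 21.75
gold [-50.7  47.5] area mm2 245.9375 wh 12.5 31.0
gold [-2.   1.2] area mm2 143.125 wh 12.25 16.25
dark [ 5.9 24.7] area mm2 117.0625 wh 13.0 32.0
dark [53.5 26.7] area mm2 19.5 wh 3.5 9.25
dark [ 54.  -24.7] area mm2 1.625 wh 2.0 1.0
y 43 orange edges 7.25 34.75 pointer x 11.8 vmin 77.0
y 45 orange edges 7.75 34.75 pointer x 12.4 vmin 77.0
y 47 orange edges 8.5 34.75 pointer x 13.1 vmin 76.0
pointer angle 0.321 line x at y=0 -2.2 tip [11.6 41.5] tab [12.1 45.7] w 9.25 h 10.0 gap -0.8
43 [(24, 137), (28, 137), (43, 138), (74, 144), (105, 143), (126, 134), (133, 113), (123, 87), (109, 77), (129, 95), (122, 121), (86, 134), (47, 140), (29, 140), (20, 138), (19, 137), (20, 137), (22, 138), (24, 138), (23, 136)]
46 [(19, 135), (23, 136), (28, 136), (47, 137), (81, 142), (110, 139), (129, 128), (137, 110), (125, 86), (109, 77), (132, 95), (131, 123), (93, 135), (52, 141), (31, 141), (22, 139), (18, 138), (22, 138), (22, 137), (21, 136)]
49 [(21, 133), (19, 133), (21, 134), (28, 135), (47, 136), (80, 141), (110, 139), (128, 129), (136, 114), (133, 96), (125, 92), (143, 107), (139, 128), (101, 137), (56, 140), (33, 140), (20, 137), (15, 138), (16, 143), (14, 148)]
[ 0.001 -0.     0.002  0.     0.001  0.002] [ 0.6   0.01 -0.09]
```

The pointer is still, with orange on both sides: tab 8–16 mm, pointer 12.5 mm, so about 0.7 mm off. The foot rests at about 12 N, near the crown's centre and clear of the block. Handing in.

```bash
python3 -c "
from station import close_job
print(close_job())"
```

```text
the job is handed in; nothing more can be done
None
```

The job is handed in (no verdict came back): the stud is pressed home, and the held gauge rests on its crown with the pointer settled within about 1 mm of the orange tab's middle.

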